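# Wind home the burner's friction tap

## Robot

A 6-joint arm with a two-finger parallel gripper is mounted at the origin on the work surface. World frame = base frame: x ahead of the robot, y to its left, z up, the work surface at z = 0. Lengths are in m, angles in rad, forces in N, time in s.
With the tool pointing down it reaches from about 0.425 to 0.95 m from the base axis. Payload 3.5 kg.
Tool frame: the origin (TCP) lies at the very end of the fingers, on their centre line; the grasp point (between the pads) lies 19 mm behind it (ctrl.grip_point_offset is the distance from the TCP to the grasp point, in m); z points along the fingers, y is the line along which they close (so a half turn about z gives the same grasp; the last joint's range is limited). The gripper opens to 85 mm and grips with 20 to 120 N. Pads are 22 mm wide; open, the fingers measure 114 mm over their backs; the gripper's body (76 mm by 85 mm) begins 54 mm behind the grasp point. The pads swing forward as they close: fully open they stand 13 mm farther back than shut.
Start: joints at [1.11, 0.286, 1.577, -0, 1.279, -0.15], TCP at [0.206, 0.643, 0.231] pointing down, gripper open.
Joint ranges: [-2.77, 2.77], [-0.9, 2.22], [0.21, 2.48], [-1.53, 4.67], [0.24, 2.81], [-2.84, 2.84]. Speed limits (rad/s): [2.79, 2.79, 3.14, 3.14, 3.14, 3.14].

## Interface

Orientations are given as a unit quaternion [x, y, z, w].
In Python, from plant import ctrl gives the robot as it stands. The module is installed in compiled form; this text tells all that it offers.
- The arm moves only by the shell command python3 -m pendant 'ROWS' [OPENING] [FORCE]. ROWS is JSON, a list of rows, each an object of numbers: "dx", "dy", "dz": the shift along the tool's x, y, z in cm; "twist": the turn about the tool's z in degrees. A call has 1 to 10 rows; each row is the pose to reach, as a shift and turn from the pose commanded when the call began, along the tool's axes at that moment; what a row does not reach only later rows make up. A row lasts 1/8 s, in which the tool goes at most 62.5 mm and 10.7 degrees, less where a joint would pass 70% of its speed; a pose out of reach is approached as far as the arm can. A call with a gripper value outside its range is refused whole. OPENING is the opening in per cent of the stroke, from 0 (shut) to 100 (fully open), set as the call begins (- or left out, the last holds). The fingers move at their own pace and stop on an object; FORCE is the grip in N (left out, the last holds). Time passes only in rows, so rows that repeat a pose let the fingers close. It gives the time, the measured TCP pose, the force, the opening and the grip force at its end, in the units of the state.
- ctrl.get_state(): the state, without advancing time (a new reading comes with each control period).
- ctrl.read_camera(name): name is "side" or "top"; returns a dict with "img" (384x512x3 uint8, red, green, blue), "depth" (384x512 float32, m along the optical axis (not along the pixel's ray), 0 where there is no reading), "camera_matrix" (3x3 intrinsics, pixels), "distortion" ([k1, k2, p1, p2, k3] as OpenCV has them; the pictures are not rectified), "xyz" and "rotation" of the camera in the world. Camera axes: x right, y up, looking along -z (the intrinsics and any distortion apply to the point x, -y, -z); pixel columns grow to the right and rows downward; lengths in m; the calibration is good to about 2 mm. A picture is of the moment at which its call begins.
- ctrl.sign_off(): hands the job in; it is judged then, once.
The state is a dict: "time": time; "qpos": joint angles; "dq": joint speeds; "joint_efforts": joint torques, N m; "eef_pos": TCP position; "tcp_rot": TCP orientation; "contact_force": force on the tool from outside, world axes, zero at the start; "wrist_torque": the same for the moment, N m; "opening": opening from 0.0 (shut) to 1.0 (fully open); "finger_force": force on a finger pad.
Only numpy, scipy, OpenCV 4.12 (cv2) and the standard library are available. Lean on these libraries where they do the work, as an engineer would, in place of code of your own. Each camera call takes 0.05 s, during which the arm holds its last target. There are 200 camera calls.

## Task

Take the loose copper cap off the slanted wooden tap of the fondue burner and stand it upright, open side down, wholly on the round wooden trivet. Then turn the tap clockwise until the red end of its bar points at the white mark, pressing it fully home into its tapered seat as you turn, so that it stays there when you let go. Do not disturb the orange caquelon, the glass ramekin or the pepper mill.

Things in the scene. Friction and masses are not known exactly. Their poses are not given: they have to be found in the camera images.
- burner: fixed aluminium burner base: round tank 156 mm across, 42 mm high, origin under its centre, z up. Dark steel tower (68 mm across, 83 mm high) 88 mm along +x. A boss holds the tap: its axis starts 30 mm above the origin and leans 30 degrees towards -x; along it from there: shoulder (94 mm across) at 45 mm, end face (76 mm across) at 65 mm.
- cap: loose copper cap, 110 to 230 g, an upturned cup: 92 mm outside, 84 mm inside diameter, 87 mm high, with a dark wooden knob (28 mm across, 26 mm high) on a 12 mm neck on top. Origin at the centre of the open rim, z out through the knob. At first it covers the tap, rim on the boss's shoulder, leaning 30 degrees with the tap, 4 mm play round the boss; it comes off by pulling 90 mm along its own z.
- cap_knob (a point): centre of the cap's knob, 112 mm above the rim on the cap's axis; the knob reaches 13 mm above and below this point, the cap's roof is 25 mm below it
- trivet: fixed round wooden trivet, 170 mm across, 15 mm thick, origin at the centre of its underside
- tap_grip (a point): centre of the tap's dark wooden grip bar (66 mm long, 14 mm wide), on the tap's axis; turns and moves with it. z points out of the seat, 30 degrees from vertical; x runs along the bar to its red end. The bar's top is 15 mm along +z; 19 mm along -z is the top of a flange 60 mm across, 6 mm thick, fixed to the bar, on which fingertips can press.
- mark (a point): white mark on the rim of the boss's end face, 33.5 mm from the tap's axis; the red end of the bar must point at it. The line runs on down the boss's side.
- tap_press (a joint): depth of the tap's plug in its tapered seat, along the tap's -z, m: 0 is 10 mm proud (at the start 0 to 0.002), 0.010 fully home against a stop (flange then 1.5 mm off the boss). It wedges: pushed straight in, it takes 20 to 28 N to get home, but only 6 to 15 N while being turned; it stays where it was pushed.
- tap_turn (a joint): angle of the tap, rad, growing clockwise as seen looking onto the bar; 0 to 1.7, red end at the white mark at 1.3; 0 to 0.4 at the start. A return spring (0.06 N m/rad) turns it back to 0.5-0.7 when let go, unless the plug is pressed well in so that the seat grips. Turning takes up to 0.1 N m when proud, 0.3 N m fully home.
- caquelon: loose orange ceramic pot, 1.3 kg, 176 mm across, 82 mm high, handle 185 mm out along its +y; origin under its centre; leave alone
- ramekin: loose clear glass ramekin, 84 mm across, 45 mm high; origin under its centre; leave alone
- mill: loose dark wooden pepper mill, 56 mm across, 157 mm high; origin under its centre; leave alone
Mind the look-alikes: they are no part of the job. Of the things like the cap, leave any that is turquoise; of the rest the smaller one is meant.

How it is judged:
On the way, in this order (a step that is already met when the one before it is completed fails the run):
1. the cap stands upright on the trivet, let go (z of cap in the frame of trivet between 0.012 and 0.019 m and horizontal distance between cap and trivet below 0.045 m and angle between cap's own z axis and vertical below 0.08 rad and contact force between the fingers and cap below 0.1 N), for 0.2 s.
2. the tap points at the mark and is pressed home (value of joint tap_press above 0.0085 m and value of joint tap_turn between 1.15 and 1.45 rad), for 0.2 s.
At the end, for the whole second after the job is handed in: The cap stands at rest, upright within 0.08 rad, on the trivet (rim at the trivet's top within about 3 mm, centres within 45 mm); the released tap stays pressed in by more than 8.5 of its 10 mm and at 1.3 rad within 0.15 rad of the white mark (all of step 2 and z of cap in the frame of trivet between 0.012 and 0.019 m and horizontal distance between cap and trivet below 0.045 m and angle between cap's own z axis and vertical below 0.08 rad and velocity of joint tap_turn between -0.05 and 0.05 rad/s and linear speed of cap below 0.02 m/s); the robot touches nothing.
It fails at once if the caquelon is shoved more than 25 mm or tipped (distance of caquelon from where it was at the start of the episode above 0.025 m or angle between caquelon's own z axis and vertical above 0.2 rad).
It fails at once if the ramekin is shoved more than 25 mm or tipped (distance of ramekin from where it was at the start of the episode above 0.025 m or angle between ramekin's own z axis and vertical above 0.2 rad).
It fails at once if the pepper mill is shoved more than 25 mm or tipped (distance of mill from where it was at the start of the episode above 0.025 m or angle between mill's own z axis and vertical above 0.2 rad).
It also fails if it takes over 64 s, if anything falls off the work surface, if the arm or the gripper's body presses on something with over 40 N, if the wrist force passes 120 N, or if a joint passes its speed limit or range.

## Working session

There is one attempt and no reset: what is moved stays moved. The work goes in short steps, Python scripts to look and compute and a shell command to move; the robot and the scene stay as the last step left them, time stands still between calls to the robot, and variables do not carry over. Pictures are saved under pics/ and viewed, at most 10 in all, crops included, and the job is handed in when it is done.

```bash
mkdir -p pics
cat > h.py <<'E'
import numpy as np, cv2
from scipy.spatial.transform import Rotation as R
from plant import ctrl
def rot(r):
    r=np.array(r,float)
    return r if r.shape==(3,3) else R.from_quat(r).as_matrix()
def cloud(c):
    h,w=c['depth'].shape
    K=np.array(c['camera_matrix']);D=np.array(c['distortion'])
    v,u=np.mgrid[:h,:w]
    p=cv2.undistortPoints(np.stack([u,v],-1).reshape(-1,1,2).astype(float),K,D).reshape(h,w,2)
    d=c['depth']
    P=np.stack([p[...,0]*d,-p[...,1]*d,-d],-1)
    return P@rot(c['rotation']).T+np.array(c['xyz'])
E
python3 - <<'E'
from h import *
import pickle
C={n:ctrl.read_camera(n) for n in('side','top')}
pickle.dump(C,open('c0.pkl','wb'))
for n,c in C.items():
    cv2.imwrite(f'pics/{n}0.png',c['img'][...,::-1]); print(n,c['xyz'],np.round(rot(c['rotation']),3).tolist(),c['distortion'],c['camera_matrix'])
print(ctrl.get_state())
E
```

```text
side [ 0.3559624  -0.77891375  0.96121127] [[0.987, 0.121, -0.104], [-0.159, 0.693, -0.703], [-0.014, 0.71, 0.704]] [0.02950503 0.         0.         0.         0.        ] [[451.16238088   0.         252.46570512]
 [  0.         451.16238088 192.59661731]
 [  0.           0.           1.        ]]
top [0.2594162  0.03276259 1.23025286] [[0.022, 0.981, -0.19], [-1.0, 0.026, 0.014], [0.019, 0.19, 0.982]] [-0.02176569  0.          0.          0.          0.        ] [[454.58878117   0.         254.75625415]
 [  0.         454.58878117 193.96356693]
 [  0.           0.           1.        ]]
{'time': 0.1, 'qpos': array([ 1.10999917e+00,  2.87121803e-01,  1.57805831e+00, -2.91281491e-05,
        1.27859839e+00, -1.50014993e-01]), 'dq': array([ 1.83737777e-03, -4.00941381e-03, -3.42130871e-03,  1.63877948e-03,
       -8.93270260e-05,  8.21450324e-05]), 'joint_efforts': array([ 3.70648168e-04, -4.07293868e+01, -2.93699509e+01, -1.39228828e-04,
        3.42576393e-03, -1.05761586e-05]), 'eef_pos': array([0.20613292, 0.64211871, 0.23004067]), 'tcp_rot': array([ 1.54762228e-01,  9.87951142e-01, -1.04654300e-03, -3.15324566e-04]), 'contact_force': array([-0.27143499, -0.42713446, -0.31273352]), 'wrist_torque': array([-0.04967629,  0.06530351,  0.07333729]), 'finger_force': 0.0, 'opening': 1.0009498029698616}
```

View pics/side0.png

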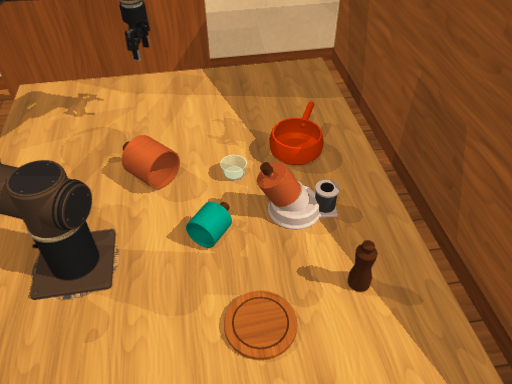

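View pics/top0.png

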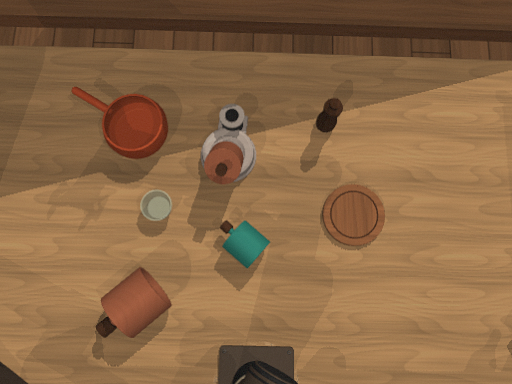

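The two views show three cap-like things: the copper one on the burner (side 280,187; knob 266,169), a bigger copper one lying down (side 150,162), and a turquoise one (side 210,224). The smaller copper one on the burner's tap fits the description. The trivet is at side (260,324). I'll measure next and make one confirming crop.

Run:
```python
from h import *
import pickle
C=pickle.load(open('c0.pkl','rb'))
crop=C['side']['img'][140:260,220:380,::-1]
cv2.imwrite('pics/crop.png',cv2.resize(crop,None,fx=5,fy=5,interpolation=cv2.INTER_CUBIC))
P={n:cloud(c) for n,c in C.items()}
def box(n,u0,u1,v0,v1):
    im=C[n]['img'][v0:v1,u0:u1].reshape(-1,3).astype(int); p=P[n][v0:v1,u0:u1].reshape(-1,3); return im,p
def circ(p):
    A=np.c_[2*p[:,:2],np.ones(len(p))];s=np.linalg.lstsq(A,(p[:,:2]**2).sum(1),rcond=None)[0];return s[:2],np.sqrt(s[2]+s[:2]@s[:2])
def hullcirc(p):
    (c,r)=cv2.minEnclosingCircle(p[:,:2].astype(np.float32)); return np.round(c,4),round(r,4)
for n,b in (('top',(315,390,178,252)),('side',(215,305,285,365))):
    im,p=box(n,*b); m=(p[:,2]>.009)&(p[:,2]<.022); print('trivet',n,m.sum(),hullcirc(p[m]),p[m].mean(0))
for n,b in (('top',(190,265,95,190)),('side',(255,345,175,230))):
    im,p=box(n,*b)
    m=(abs(p[:,2]-.083)<.006)&(im.max(1)<1000)&(im[:,0]-im[:,2]<30); q=p[m]; print('tower',n,m.sum(),hullcirc(q),q.mean(0))
    m=(abs(p[:,2]-.042)<.005)&(im[:,0]-im[:,2]<30)&(im.min(1)>90); q=p[m]; print('tank',n,m.sum(),hullcirc(q),q.mean(0))
for n,b in (('top',(200,245,135,185)),('side',(250,305,155,210))):
    im,p=box(n,*b); m=(im.max(1)<90)&(p[:,2]>.15); print('knob',n,m.sum(),p[m].mean(0),p[m].min(0),p[m].max(0))
    m=(im[:,0]-im[:,2]>50)&(p[:,2]>.06); print('cap',n,m.sum(),p[m].mean(0),p[m].min(0),p[m].max(0))
for n,b in (('side',(335,390,230,300)),('side',(265,330,95,168)),('side',(215,250,150,185)),('side',(180,235,195,250))):
    im,p=box(n,*b); m=p[:,2]>.02; print('other',p[m].min(0),p[m].max(0))
```

```text
trivet top 2995 (array([ 0.4474, -0.2541]), 0.0855) [ 0.44613288 -0.25306701  0.01557335]
trivet side 3924 (array([ 0.4451, -0.2546]), 0.0862) [ 0.44425296 -0.26033297  0.01579844]
tower top 521 (array([0.6538, 0.0857]), 0.0722) [0.68282978 0.08416114 0.08356643]
tank top 267 (array([0.6066, 0.0924]), 0.0696) [0.6320712  0.09729181 0.04189862]
tower side 101 (array([0.6886, 0.0757]), 0.0287) [0.69101939 0.08147635 0.08494451]
tank side 0 (array([0., 0.]), 0.0) [nan nan nan]
knob top 118 [0.52010069 0.09958897 0.1838886 ] [0.2594162  0.03276259 0.16518313] [0.54006032 0.11393226 1.23025286]
cap top 1153 [0.54904942 0.09533406 0.14388543] [0.2594162  0.03276259 0.08644147] [0.61763439 0.14412382 1.23025286]
knob side 113 [0.52080887 0.08643344 0.17713533] [ 0.3559624  -0.77891375  0.15062249] [0.53827844 0.11463991 0.96121127]
cap side 1523 [0.55678312 0.06828118 0.12918093] [ 0.3559624  -0.77891375  0.06014032] [0.63797924 0.26086085 0.96121127]
other [ 0.3559624  -0.77891375  0.02001616] [ 0.73157169 -0.15592335  0.96121127]
other [ 0.3559624  -0.77891375  0.02001236] [0.76292067 0.51347892 0.96121127]
other [ 0.3559624  -0.77891375  0.02057031] [0.49279817 0.32047436 0.96121127]
other [ 0.2938116  -0.77891375  0.02020958] [0.4167768  0.10282069 0.96121127]<stdin>:18: RuntimeWarning: Mean of empty slice.
  ret = um.true_divide(
```

View pics/crop.png

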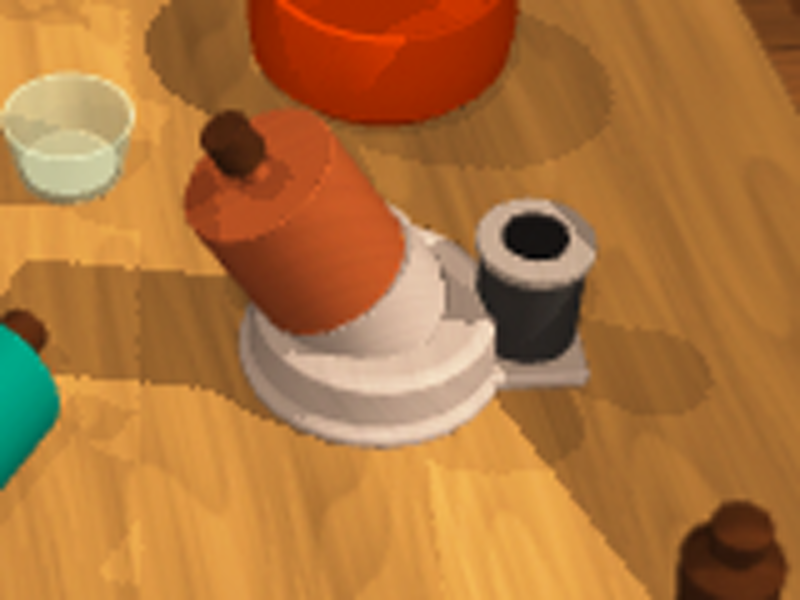

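The crop confirms it: the copper cap with the dark knob (crop 232,142) leans over the boss on the white burner. Now I'll fit its axis.

```bash
cat > fit.py <<'E'
from h import *
import pickle
from scipy.optimize import least_squares
C=pickle.load(open('c0.pkl','rb'))
P={n:cloud(c) for n,c in C.items()}
def sel(n,b,f):
    u0,u1,v0,v1=b
    im=C[n]['img'][v0:v1,u0:u1].reshape(-1,3).astype(int); p=P[n][v0:v1,u0:u1].reshape(-1,3); ok=C[n]['depth'][v0:v1,u0:u1].reshape(-1)>0
    return p[ok&f(im,p)]
cop=lambda im,p:(im[:,0]-im[:,2]>50)&(im[:,0]>1.6*im[:,1])&(p[:,2]>.06)&(p[:,2]<.25)&(p[:,1]>.02)&(p[:,1]<.17)&(p[:,0]<.65)
def axis(a): 
    return np.array([a[0],a[1],np.sqrt(1-a[0]**2-a[1]**2)])
def fitcap(ps):
    def res(a):
        d=axis(a); q=ps-[a[2],a[3],.11]; l=q@d; r=np.linalg.norm(q-np.outer(l,d),axis=1)
        return np.minimum(abs(r-.046),abs(l-a[4]))   # side or roof
    return least_squares(res,[-.5,0,.565,.093,.06],loss='soft_l1',f_scale=.002)
if __name__=='__main__':
    s={n:sel(n,b,cop) for n,b in (('top',(200,250,135,190)),('side',(250,310,155,215)))}
    for k,ps in (('top',s['top']),('side',s['side']),('both',np.vstack(list(s.values())))):
        r=fitcap(ps);a=r.x;d=axis(a);c=np.array([a[2],a[3],.11])
        roof=c+d*a[4]; print(k,len(ps),'axis',d.round(3),'tilt',np.degrees(np.arccos(d[2])).round(1),'yaw',np.degrees(np.arctan2(-d[1],-d[0])).round(1),'rim',(roof-.087*d).round(4),'knob',(roof+.025*d).round(4),'rms',np.sqrt((r.fun**2).mean()).round(4))
    dark=lambda im,p:(im.max(1)<95)&(p[:,2]>.15)&(p[:,2]<.3)&(np.hypot(p[:,0]-.52,p[:,1]-.1)<.04)
    for n,b in (('top',(200,245,135,185)),('side',(250,305,155,210))):
        p=sel(n,b,dark);print('knob',n,len(p),p.mean(0),p.min(0),p.max(0))
    wh=lambda im,p:(im[:,0]-im[:,2]<45)&(im.min(1)>80)&(p[:,2]>.012)&(p[:,2]<.040)&(p[:,0]<.66)
    p=np.vstack([sel('side',(255,330,190,230),wh),sel('top',(195,262,120,190),wh)])
    r=least_squares(lambda a:np.hypot(p[:,0]-a[0],p[:,1]-a[1])-.078,[.6,.09],loss='soft_l1',f_scale=.002);print('tank',len(p),r.x,np.abs(r.fun).mean())
    dk=lambda im,p:(p[:,2]>.045)&(p[:,2]<.08)&(im.max(1)<100)&(p[:,0]>.64)
    p=sel('side',(310,345,175,215),dk)
    r=least_squares(lambda a:np.hypot(p[:,0]-a[0],p[:,1]-a[1])-.034,[.69,.09],loss='soft_l1',f_scale=.002);print('tower',len(p),r.x,np.abs(r.fun).mean())
    print('towertop',sel('top',(210,260,95,140),lambda im,p:abs(p[:,2]-.084)<.004).mean(0))
    for n,b in (('mill',(335,390,230,300)),('caq',(265,330,95,168)),('ram',(215,250,150,185)),('turq',(180,235,195,250))):
        p=sel('side',b,lambda im,p:(p[:,2]>.02)&(p[:,2]<.4));print(n,p.min(0).round(3),p.max(0).round(3))
E
python3 fit.py
```

```text
top 1111 axis [-0.503  0.051  0.863] tilt 30.3 yaw -5.8 rim [0.5818 0.0956 0.0678] knob [0.5255 0.1013 0.1644] rms 0.0033
side 1359 axis [-0.502  0.056  0.863] tilt 30.4 yaw -6.4 rim [0.5794 0.0954 0.0679] knob [0.5231 0.1017 0.1646] rms 0.0085
both 2470 axis [-0.5    0.057  0.864] tilt 30.2 yaw -6.5 rim [0.5804 0.0953 0.0676] knob [0.5244 0.1018 0.1644] rms 0.0068
knob top 120 [0.52260172 0.10024263 0.17478117] [0.5090013  0.08782925 0.16252378] [0.54006032 0.11393226 0.18452474]
knob side 116 [0.52256519 0.0942601  0.1701202 ] [0.5066497  0.08491394 0.15062249] [0.53888663 0.11463991 0.18315594]
tank 344 [0.60763683 0.10177076] 0.007708215485412678
tower 147 [0.69417305 0.08820361] 0.0015506620862335311
towertop [0.69129618 0.08382105 0.08393159]
mill [ 0.679 -0.208  0.02 ] [ 0.732 -0.156  0.16 ]
caq [0.519 0.088 0.02 ] [0.763 0.513 0.183]
ram [0.412 0.232 0.021] [0.493 0.32  0.051]
turq [ 0.294 -0.027  0.02 ] [0.417 0.103 0.096]
```

```bash
cat >> h.py <<'E'
def to(p,yh=None):
    "shift (cm) and twist (deg) from the present pose to TCP at p with tool y at heading yh (deg)"
    s=ctrl.get_state();M=rot(s['tcp_rot']);d=M.T@(np.array(p)-s['eef_pos'])*100
    h=np.degrees(np.arctan2(M[1,1],M[0,1]));tw=0 if yh is None else -((yh-h+90)%180-90)
    print('dx %.2f dy %.2f dz %.2f twist %.1f'%(*d,tw),'| heading %.1f'%h,'tcp',s['eef_pos'].round(4),'F',s['contact_force'].round(1),'t',round(s['time'],2),'open',round(s['opening'],3),'ff',round(s['finger_force'],1))
E
python3 -c "
from h import *
to([.525,.1014,.28],83.8)"
```

```text
dx -46.89 dy -41.74 dz -4.92 twist -11.6 | heading 72.2 tcp [0.2061 0.6421 0.23  ] F [-0.3 -0.4 -0.3] t 0.1 open 1.001 ff 0.0
```

```bash
R='x'; python3 -m pendant '[{"dx":-46.9,"dy":-41.7,"dz":-4.9,"twist":-11.6},{"dx":-46.9,"dy":-41.7,"dz":-4.9,"twist":-11.6},{"dx":-46.9,"dy":-41.7,"dz":-4.9,"twist":-11.6},{"dx":-46.9,"dy":-41.7,"dz":-4.9,"twist":-11.6},{"dx":-46.9,"dy":-41.7,"dz":-4.9,"twist":-11.6},{"dx":-46.9,"dy":-41.7,"dz":-4.9,"twist":-11.6},{"dx":-46.9,"dy":-41.7,"dz":-4.9,"twist":-11.6},{"dx":-46.9,"dy":-41.7,"dz":-4.9,"twist":-11.6},{"dx":-46.9,"dy":-41.7,"dz":-4.9,"twist":-11.6},{"dx":-46.9,"dy":-41.7,"dz":-4.9,"twist":-11.6}]' 65; python3 -c "
from h import *
to([.525,.1014,.151],83.8)"
```

```text
time: 1.35
eef_pos: [0.5236, 0.1042, 0.2798]
tcp_rot: [0.054, 0.999, 0.0, -0.0]
contact_force: [1.1, -0.4, 0.3]
opening: 0.65
finger_force: 0.0
dx -0.17 dy -0.26 dz 12.88 twist -0.0 | heading 83.8 tcp [0.5236 0.1042 0.2798] F [ 1.1 -0.4  0.3] t 1.35 open 0.65 ff 0.0
```

```bash
python3 -m pendant '[{"dz":5},{"dz":10},{"dz":12.9},{"dz":12.9},{"dz":12.9}]'
python3 - <<'E'
from h import *
to([.525,.1014,.151],83.8)
c=ctrl.read_camera('side'); cv2.imwrite('pics/g1.png',cv2.resize(c['img'][110:240,190:360,::-1],None,fx=4,fy=4,interpolation=cv2.INTER_CUBIC))
E
```

```text
dx -0.17 dy -0.26 dz 12.88 twist -0.0 | heading 83.8 tcp [0.5236 0.1042 0.2798] F [ 1.1 -0.4  0.3] t 1.35 open 0.65 ff 0.0$[0]: bad value
```

View pics/g1.png

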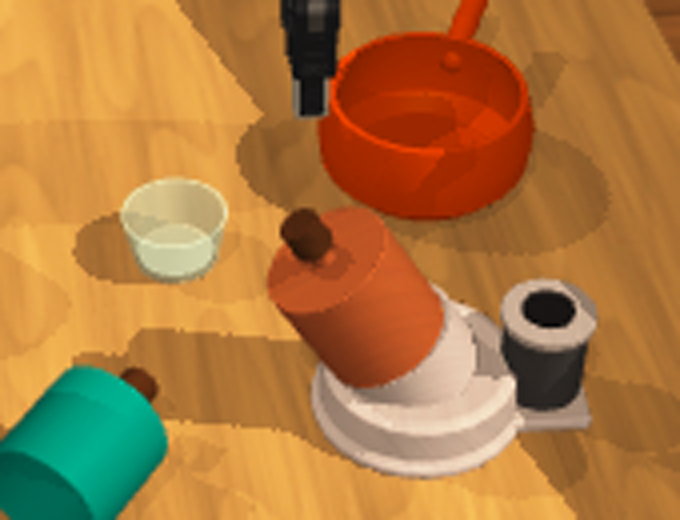

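The move was refused because every row needs all four keys. The picture shows the open fingers (312,95) hovering above the knob (305,233). I'll descend now.

```bash
python3 -m pendant '[{"dx":0,"dy":0,"dz":5,"twist":0},{"dx":0,"dy":0,"dz":10,"twist":0},{"dx":0,"dy":0,"dz":12.9,"twist":0},{"dx":0,"dy":0,"dz":12.9,"twist":0},{"dx":0,"dy":0,"dz":12.9,"twist":0}]'
python3 - <<'E'
from h import *
to([.525,.1014,.151],83.8)
E
```

```text
time: 2.02
eef_pos: [0.5239, 0.1062, 0.1524]
tcp_rot: [0.054, 0.999, 0.0, 0.001]
contact_force: [-0.4, -0.1, -1.0]
opening: 0.652
finger_force: 0.0
dx -0.16 dy -0.47 dz 0.14 twist 0.0 | heading 83.8 tcp [0.5239 0.1062 0.1524] F [-0.4 -0.1 -1. ] t 2.02 open 0.652 ff 0.0
```

```bash
python3 -m pendant '[{"dx":-0.15,"dy":-0.47,"dz":0.1,"twist":0},{"dx":-0.15,"dy":-0.47,"dz":0.1,"twist":0}]'; python3 -m pendant '[{"dx":0,"dy":0,"dz":0,"twist":0},{"dx":0,"dy":0,"dz":0,"twist":0},{"dx":0,"dy":0,"dz":0,"twist":0},{"dx":0,"dy":0,"dz":0,"twist":0},{"dx":0,"dy":0,"dz":0,"twist":0},{"dx":0,"dy":0,"dz":0,"twist":0}]' 0 70
```

```text
time: 2.28
eef_pos: [0.525, 0.101, 0.1514]
tcp_rot: [0.054, 0.999, 0.0, 0.001]
contact_force: [-0.4, 0.2, 0.2]
opening: 0.654
finger_force: 0.0
time: 3.02
eef_pos: [0.5242, 0.1011, 0.1504]
tcp_rot: [0.054, 0.999, -0.0, 0.0]
contact_force: [-2.1, -1.8, 4.2]
opening: 0.305
finger_force: 68.7
```

```bash
python3 -m pendant '[{"dx":0.5,"dy":0,"dz":-0.87,"twist":0},{"dx":1,"dy":0,"dz":-1.73,"twist":0},{"dx":1.5,"dy":0,"dz":-2.6,"twist":0}]';python3 -m pendant '[{"dx":1,"dy":0,"dz":-1.73,"twist":0},{"dx":2,"dy":0,"dz":-3.46,"twist":0},{"dx":3,"dy":0,"dz":-5.2,"twist":0},{"dx":4,"dy":0,"dz":-6.93,"twist":0},{"dx":4,"dy":0,"dz":-10.9,"twist":0},{"dx":4,"dy":0,"dz":-14,"twist":0},{"dx":4,"dy":0,"dz":-14,"twist":0}]'
python3 - <<'E'
from h import *
to([.384,-.247,.2],83.8)
import fit,pickle
fit.C['side']=c=ctrl.read_camera('side');fit.P['side']=P=cloud(c)
cv2.imwrite('pics/g2.png',cv2.resize(c['img'][60:240,190:370,::-1],None,fx=3.3,fy=3.3,interpolation=cv2.INTER_CUBIC))
E
```

```text
time: 3.4
eef_pos: [0.508, 0.1031, 0.176]
tcp_rot: [0.054, 0.999, 0.0, -0.001]
contact_force: [0.5, 0.5, -1.3]
opening: 0.301
finger_force: 68.9
time: 4.28
eef_pos: [0.47, 0.1074, 0.319]
tcp_rot: [0.054, 0.999, 0.0, 0.003]
contact_force: [0.6, 0.3, -2.1]
opening: 0.304
finger_force: 69.0
dx 4.79 dy -36.17 dz 11.84 twist 0.0 | heading 83.8 tcp [0.47   0.1074 0.319 ] F [ 0.6  0.3 -2.1] t 4.28 open 0.304 ff 69.0
```

View pics/g2.png

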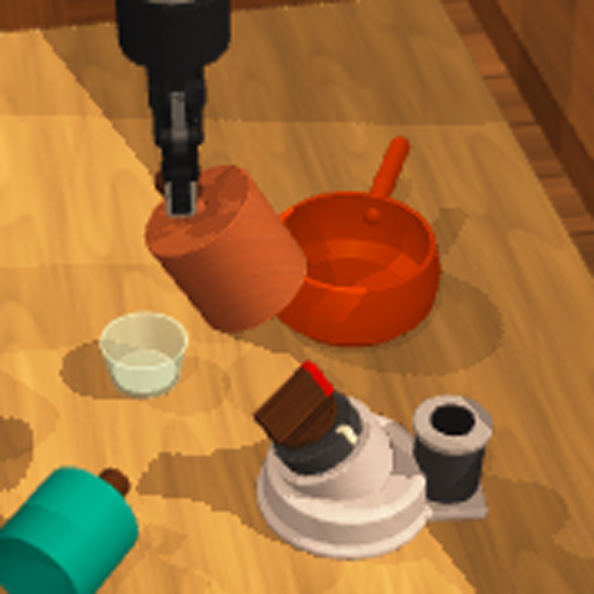

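The cap is off and held at about its original lean. The tap shows a red end at (318,378) and the white mark at (346,433). Next I'll carry the cap to the trivet.

```bash
python3 -m pendant '[{"dx":4.8,"dy":-36.2,"dz":4,"twist":0},{"dx":4.8,"dy":-36.2,"dz":4,"twist":0},{"dx":4.8,"dy":-36.2,"dz":4,"twist":0},{"dx":4.8,"dy":-36.2,"dz":4,"twist":0},{"dx":4.8,"dy":-36.2,"dz":4,"twist":0},{"dx":4.8,"dy":-36.2,"dz":4,"twist":0},{"dx":4.8,"dy":-36.2,"dz":4,"twist":0},{"dx":4.8,"dy":-36.2,"dz":4,"twist":0},{"dx":4.8,"dy":-36.2,"dz":9,"twist":0},{"dx":4.8,"dy":-36.2,"dz":9,"twist":0}]'
cat > cap.py <<'E'
from h import *
def cop(ns=('side','top')):
    out=[]
    for n in ns:
        c=ctrl.read_camera(n);P=cloud(c);im=c['img'].astype(int)
        s=ctrl.get_state()['eef_pos']
        m=(im[...,0]-im[...,2]>50)&(im[...,0]>1.6*im[...,1])&(c['depth']>0)&(np.linalg.norm(P-s,axis=2)<.19)&(P[...,2]>.03)
        out.append(P[m])
    return np.vstack(out)
from scipy.optimize import least_squares
def fit(ps,d0=(-.5,.05)):
    ps=ps[::2];z0=ps[:,2].mean();best=None
    ax=lambda a:np.array([a[0],a[1],np.sqrt(max(1e-6,1-a[0]**2-a[1]**2))])
    def res(a):
        q=ps-[a[2],a[3],z0];l=q@ax(a);r=np.linalg.norm(q-np.outer(l,ax(a)),axis=1)
        return np.minimum(abs(r-.046),abs(l-a[4]))
    for t in (0,.25,.5):
        d=np.array(d0)*t/.5
        r=least_squares(res,[*d,*ps.mean(0)[:2],.04],loss='soft_l1',f_scale=.002)
        if best is None or r.cost<best.cost: best=r
    a=best.x;d=ax(a);roof=np.array([a[2],a[3],z0])+d*a[4];rim=roof-.087*d
    h=np.linalg.norm(d[:2]);low=rim+.046*np.array([d[0]*d[2]/h,d[1]*d[2]/h,-h])
    print(len(ps),'axis',d.round(3),'tilt',np.degrees(np.arcsin(h)).round(1),'rim',rim.round(4),'low',low.round(4),'knob',(roof+.025*d).round(4),'rms',np.sqrt((best.fun**2).mean()).round(4))
if __name__=='__main__': fit(cop()); to([.384,-.247,.14],83.8)
E
python3 cap.py
```

```text
time: 5.58
eef_pos: [0.3807, -0.2438, 0.2214]
tcp_rot: [0.053, 0.999, 0.004, -0.004]
contact_force: [-0.4, 0.5, -1.9]
opening: 0.303
finger_force: 69.6
1255 axis [-0.491  0.06   0.869] tilt 29.7 rim [ 0.4356 -0.2474  0.1388] low [ 0.3959 -0.2426  0.1161] knob [ 0.3806 -0.2407  0.2362] rms 0.0023
dx -0.12 dy -0.05 dz 8.63 twist 0.1 | heading 83.9 tcp [ 0.3829 -0.2464  0.2263] F [ 0.4 -0.7 -1.3] t 5.67 open 0.308 ff 69.6
```

```bash
python3 -m pendant '[{"dx":-0.1,"dy":0,"dz":5,"twist":0},{"dx":-0.1,"dy":0,"dz":9,"twist":0},{"dx":-0.1,"dy":0,"dz":9.6,"twist":0},{"dx":-0.1,"dy":0,"dz":9.6,"twist":0},{"dx":-0.1,"dy":0,"dz":9.6,"twist":0}]'; python3 -m pendant '[{"dx":0,"dy":0,"dz":0.2,"twist":0},{"dx":0,"dy":0,"dz":0.4,"twist":0},{"dx":0,"dy":0,"dz":0.5,"twist":0},{"dx":0,"dy":0,"dz":0.5,"twist":0}]';python3 cap.py
```

```text
time: 6.3
eef_pos: [0.385, -0.2489, 0.1327]
tcp_rot: [0.054, 0.999, -0.002, 0.002]
contact_force: [0.5, 0.8, -0.7]
opening: 0.306
finger_force: 69.6
time: 6.8
eef_pos: [0.3835, -0.2476, 0.1248]
tcp_rot: [0.054, 0.999, 0.0, -0.0]
contact_force: [-0.4, 0.0, -1.1]
opening: 0.306
finger_force: 69.6
1086 axis [-0.491  0.068  0.868] tilt 29.7 rim [ 0.4382 -0.2518  0.0426] low [ 0.3986 -0.2463  0.0198] knob [ 0.3831 -0.2442  0.1398] rms 0.0027
dx -0.04 dy 0.07 dz -1.51 twist -0.0 | heading 83.8 tcp [ 0.3835 -0.2476  0.1249] F [ 0.4 -0.6 -1.1] t 6.9 open 0.303 ff 69.6
```

```bash
python3 -m pendant '[{"dx":0,"dy":0,"dz":0.2,"twist":0},{"dx":0,"dy":0,"dz":0.4,"twist":0},{"dx":0,"dy":0,"dz":0.4,"twist":0}]' - 30;  python3 -m pendant '[{"dx":0,"dy":0,"dz":0.1,"twist":0},{"dx":0,"dy":0,"dz":0.2,"twist":0},{"dx":0,"dy":0,"dz":0.2,"twist":0}]'
```

```text
time: 7.28
eef_pos: [0.3835, -0.2476, 0.1208]
tcp_rot: [0.054, 0.999, 0.0, -0.0]
contact_force: [-0.5, -0.5, -0.9]
opening: 0.301
finger_force: 69.6
time: 7.65
eef_pos: [0.3841, -0.248, 0.1204]
tcp_rot: [0.054, 0.999, -0.0, 0.0]
contact_force: [-1.6, 1.6, 6.7]
opening: 0.307
finger_force: 70.4
```

```bash
python3 -m pendant '[{"dx":0,"dy":0,"dz":0,"twist":0},{"dx":0,"dy":0,"dz":0,"twist":0}]' 0 20;  python3 -m pendant '[{"dx":-0.5,"dy":0,"dz":0,"twist":0},{"dx":-1,"dy":0,"dz":0,"twist":0},{"dx":-1.6,"dy":0,"dz":0,"twist":0},{"dx":-1.6,"dy":0,"dz":0,"twist":0}]'; python3 cap.py
```

```text
time: 7.9
eef_pos: [0.384, -0.248, 0.1204]
tcp_rot: [0.054, 0.999, -0.0, 0.0]
contact_force: [-1.5, 2.2, 6.6]
opening: 0.305
finger_force: 70.4
time: 8.4
eef_pos: [0.4005, -0.2505, 0.1209]
tcp_rot: [0.054, 0.999, -0.001, 0.001]
contact_force: [-1.6, 0.1, 6.4]
opening: 0.303
finger_force: 70.8
1021 axis [-0.435  0.053  0.899] tilt 26.0 rim [ 0.448  -0.2529  0.0352] low [ 0.4069 -0.2479  0.0151] knob [ 0.3993 -0.247   0.1359] rms 0.0029
dx 1.67 dy 0.17 dz -1.92 twist 0.0 | heading 83.8 tcp [ 0.4004 -0.2505  0.1209] F [-1.3 -0.6  6.8] t 8.5 open 0.304 ff 70.8
```

```bash
python3 -m pendant '[{"dx":0,"dy":0,"dz":0,"twist":0},{"dx":0,"dy":0,"dz":0,"twist":0}]' 27 20;  python3 cap.py
```

```text
time: 8.75
eef_pos: [0.4004, -0.2505, 0.1209]
tcp_rot: [0.054, 0.999, -0.001, 0.001]
contact_force: [-2.0, 0.2, 6.3]
opening: 0.303
finger_force: 70.8
1021 axis [-0.432  0.052  0.9  ] tilt 25.8 rim [ 0.4479 -0.2529  0.0353] low [ 0.4067 -0.2479  0.0153] knob [ 0.3995 -0.247   0.1362] rms 0.0031
dx 1.66 dy 0.17 dz -1.92 twist 0.0 | heading 83.8 tcp [ 0.4004 -0.2505  0.1209] F [-1.9  0.3  5.6] t 8.85 open 0.303 ff 70.8
```

```bash
python3 -m pendant '[{"dx":0,"dy":0,"dz":0,"twist":0}]' 33 20; python3 -m pendant '[{"dx":0,"dy":0,"dz":0,"twist":0},{"dx":0,"dy":0,"dz":0,"twist":0}]' 0 20;  python3 cap.py
```

```text
time: 8.98
eef_pos: [0.3999, -0.2498, 0.1196]
tcp_rot: [0.054, 0.999, -0.001, 0.001]
contact_force: [-0.0, -1.2, 0.1]
opening: 0.332
finger_force: 0.2
time: 9.22
eef_pos: [0.3999, -0.2499, 0.1195]
tcp_rot: [0.054, 0.999, -0.001, 0.001]
contact_force: [0.5, -0.9, 4.0]
opening: 0.321
finger_force: 20.4
1021 axis [-0.394  0.058  0.917] tilt 23.5 rim [ 0.4498 -0.2535  0.0336] low [ 0.408  -0.2474  0.0152] knob [ 0.4056 -0.247   0.1363] rms 0.0033
dx 1.60 dy 0.11 dz -2.06 twist -0.0 | heading 83.8 tcp [ 0.3998 -0.2499  0.1194] F [ 0.7 -1.   4.1] t 9.32 open 0.318 ff 20.5
```

```bash
python3 -m pendant '[{"dx":-0.6,"dy":0,"dz":0,"twist":0},{"dx":-1.2,"dy":0,"dz":0,"twist":0},{"dx":-1.8,"dy":0,"dz":0.1,"twist":0},{"dx":-2.5,"dy":0,"dz":0.2,"twist":0},{"dx":-2.5,"dy":0,"dz":0.2,"twist":0}]';  python3 cap.py
```

```text
time: 9.95
eef_pos: [0.4251, -0.2522, 0.1171]
tcp_rot: [0.054, 0.999, -0.0, 0.0]
contact_force: [-0.4, 0.8, 5.4]
opening: 0.321
finger_force: 20.7
875 axis [-0.244  0.115  0.963] tilt 15.6 rim [ 0.4733 -0.2646 -0.0524] low [ 0.4332 -0.2457 -0.0648] knob [ 0.446  -0.2517  0.0554] rms 0.01
dx 4.12 dy 0.07 dz -2.29 twist 0.0 | heading 83.8 tcp [ 0.4249 -0.2521  0.1172] F [ 0.3 -0.1  5.4] t 10.05 open 0.321 ff 20.7
```

```bash
python3 -m pendant '[{"dx":-0.6,"dy":0,"dz":0.1,"twist":0},{"dx":-1.2,"dy":0,"dz":0.3,"twist":0},{"dx":-1.8,"dy":0,"dz":0.5,"twist":0},{"dx":-2.4,"dy":0,"dz":0.7,"twist":0},{"dx":-2.4,"dy":0,"dz":0.7,"twist":0}]'; sed -i 's/,\.04\],loss/,.02],bounds=([-.6,-.3,-2,-2,0],[.6,.3,2,2,.07]),loss/' cap.py
python3 - <<'E'
from cap import *
c=ctrl.read_camera('side'); cv2.imwrite('pics/g3.png',cv2.resize(c['img'][220:370,180:340,::-1],None,fx=3.5,fy=3.5,interpolation=cv2.INTER_CUBIC))
fit(cop());to([.45,-.253,.12],83.8)
E
```

```text
time: 10.68
eef_pos: [0.449, -0.255, 0.11]
tcp_rot: [0.054, 0.999, -0.0, 0.001]
contact_force: [2.4, -0.3, 4.5]
opening: 0.324
finger_force: 21.0
780 axis [-0.003  0.01   1.   ] tilt 0.6 rim [ 0.4535 -0.2529  0.016 ] low [ 0.4404 -0.2088  0.0155] knob [ 0.4532 -0.2518  0.128 ] rms 0.0016
dx -0.11 dy 0.20 dz -0.99 twist -0.0 | heading 83.8 tcp [ 0.4487 -0.2549  0.1101] F [ 1.6 -1.9  5.7] t 10.82 open 0.323 ff 21.0
```

View pics/g3.png

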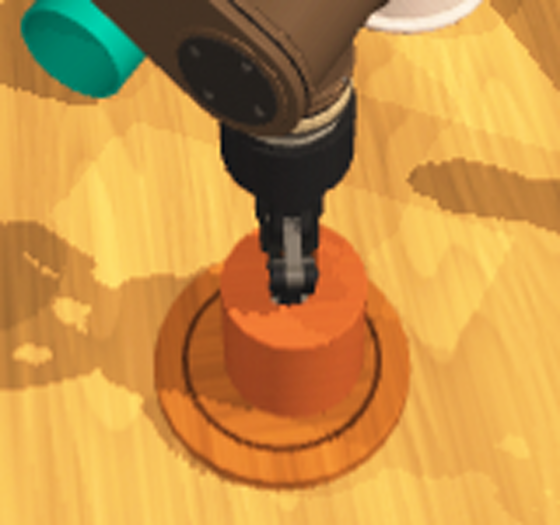

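The cap is upright on the trivet, with its roof at (292,290). I'll release it, retreat, and look at the tap.

```bash
python3 -m pendant '[{"dx":0,"dy":0,"dz":0,"twist":0},{"dx":0,"dy":0,"dz":0,"twist":0},{"dx":0,"dy":0,"dz":0,"twist":0}]' 55; python3 -m pendant '[{"dx":0,"dy":0,"dz":-3,"twist":0},{"dx":0,"dy":0,"dz":-8,"twist":0},{"dx":0,"dy":0,"dz":-14,"twist":0},{"dx":0,"dy":0,"dz":-18,"twist":0},{"dx":0,"dy":0,"dz":-18,"twist":0}]' 0
cat > tap.py <<'E'
from h import *
O=np.array([.603,.0935,.03]); yaw=np.radians(-6.2)
d=np.array([-.5*np.cos(yaw),-.5*np.sin(yaw),.866])   # tap axis
by=np.array([-np.sin(yaw),np.cos(yaw),0]); bx=np.cross(by,d)   # bx,by,d: boss frame
def look(tag=None):
    for n,b in (('side',(240,345,150,235)),('top',(195,265,90,195))):
        c=ctrl.read_camera(n);u0,u1,v0,v1=b
        P=(cloud(c)-O)[v0:v1,u0:u1].reshape(-1,3);im=c['img'][v0:v1,u0:u1].reshape(-1,3).astype(int);ok=c['depth'][v0:v1,u0:u1].reshape(-1)>0
        Q=np.c_[P@bx,P@by,P@d]
        red=ok&(im[:,0]>140)&(im[:,1]<60)&(im[:,2]<60)&(np.hypot(Q[:,0],Q[:,1])<.06)&(Q[:,2]>.05)
        dark=ok&(im.max(1)<110)&(Q[:,2]>.085)&(Q[:,2]<.15)&(np.hypot(Q[:,0],Q[:,1])<.06)&(im[:,0]>1.5*im[:,2])
        mark=ok&(im.min(1)>170)&(Q[:,2]>.04)&(Q[:,2]<.075)&(np.hypot(Q[:,0],Q[:,1])<.05)
        for k,m in (('red',red),('bar',dark),('mark',mark)):
            if m.sum(): q=Q[m];print(n,k,m.sum(),'mean',q.mean(0).round(4),'max',q.max(0).round(4),'ang',np.degrees(np.arctan2(q[:,1].mean(),q[:,0].mean())).round(1))
        if tag: cv2.imwrite(f'pics/{tag}_{n}.png',cv2.resize(c['img'][v0:v1,u0:u1,::-1],None,fx=5,fy=5,interpolation=cv2.INTER_CUBIC))
def W(q): return O+bx*q[0]+by*q[1]+d*q[2]
if __name__=='__main__': look('t1')
E
python3 tap.py; python3 -c "
from cap import *
to([.55,.1,.28],83.8)"
```

```text
time: 11.2
eef_pos: [0.4475, -0.254, 0.1091]
tcp_rot: [0.054, 0.999, 0.001, -0.001]
contact_force: [-0.7, -0.7, 0.9]
opening: 0.554
finger_force: 0.0
time: 11.82
eef_pos: [0.4495, -0.2557, 0.2945]
tcp_rot: [0.054, 0.999, -0.003, 0.003]
contact_force: [-0.1, 0.3, -0.8]
opening: 0.002
finger_force: 0.0
side red 29 mean [0.0301 0.0081 0.0967] max [0.0337 0.0113 0.1166] ang 15.1
side bar 8 mean [0.0224 0.0023 0.0918] max [0.025  0.0053 0.099 ] ang 5.9
side mark 73 mean [ 0.0316 -0.0186  0.0471] max [0.0489 0.0283 0.0688] ang -30.5
top red 24 mean [0.0297 0.0129 0.1089] max [0.0355 0.0195 0.1131] ang 23.5
top bar 163 mean [ 0.0024 -0.0043  0.1072] max [0.0321 0.0191 0.118 ] ang -60.6
dx -6.32 dy 36.33 dz 0.95 twist -0.0 | heading 83.8 tcp [ 0.4479 -0.2544  0.2894] F [-0.1 -0.  -1.1] t 11.93 open 0.0 ff 0.0
```

```bash
python3 -c "
import cv2,numpy as np
a=cv2.imread('pics/t1_side.png');b=cv2.imread('pics/t1_top.png');b=cv2.resize(b,(270,405));a=cv2.resize(a,(525,425));o=np.zeros((425,800,3),np.uint8);o[:,:525]=a;o[:405,528:798]=b;cv2.imwrite('pics/t1.png',o)"
```

```text
(no output)
```

View pics/t1.png

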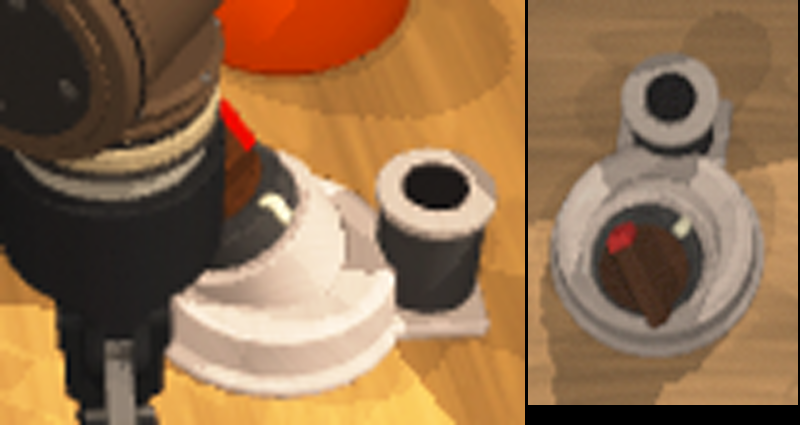

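The top view shows the red end at (620,237), the other bar end at (655,322), and the mark at (683,228). The mark is also in the side view at (274,207). Converting these to angles about the tap axis.

Run:
```python
from tap import *
def ray(c,u,v):
    p=cv2.undistortPoints(np.array([[[u,v]]],float),np.array(c['camera_matrix']),np.array(c['distortion']))[0,0]
    return np.array(c['xyz']),rot(c['rotation'])@np.array([p[0],-p[1],-1])
def hit(c,u,v,l):
    o,r=ray(c,u,v); t=(l-(o-O)@d)/(r@d); X=o+t*r-O; return np.array([X@bx,X@by,l])
S={n:ctrl.read_camera(n) for n in('side','top')}
def pr(k,q):print(k,q.round(4),np.degrees(np.arctan2(q[1],q[0])).round(1),'r',np.hypot(q[0],q[1]).round(4))
pr('mark top',hit(S['top'],235.2,149.1,.065));pr('mark side',hit(S['side'],294.8,191.4,.065))
c=S['top'];im=c['img'].astype(int);v0,u0=90,195
sub=im[90:195,195:265]
red=(sub[...,0]>140)&(sub[...,1]<70)&(sub[...,2]<70)
brown=(sub.max(2)<115)&(sub[...,0]-sub[...,2]>22)
v,u=np.nonzero(red|brown); Q=np.array([hit(c,a+195,b+90,.115) for a,b in zip(u,v)])
Q=Q[np.hypot(Q[:,0],Q[:,1])<.04]
X=Q[:,:2]-Q[:,:2].mean(0);e,w=np.linalg.eigh(X.T@X);print('bar n',len(Q),'ctr',Q.mean(0).round(4),'dir',np.degrees(np.arctan2(w[1,1],w[0,1])).round(1),'len',np.ptp(X@w[:,1]).round(4),np.ptp(X@w[:,0]).round(4))
v,u=np.nonzero(red);pr('red',np.mean([hit(c,a+195,b+90,.110) for a,b in zip(u,v)],0))
for a,b in((218.9,151.4),(227.9,173.5)):pr('end',hit(c,a,b,.115))
P=cloud(c)[v0:195,u0:265];q=(P-O)@d;print('bar top l',np.percentile(q[(red|brown)&(q<.2)],[50,80,90,95]).round(4), 'flange/dark')
mk=(sub.min(2)>160);
s=ctrl.get_state();print(s['qpos'].round(2),s['time'])
```

```text
mark top [ 0.0309 -0.0247  0.065 ] -38.6 r 0.0395
mark side [ 0.0332 -0.0308  0.065 ] -42.8 r 0.0453
bar n 409 ctr [ 0.0113 -0.0049  0.115 ] dir -146.7 len 0.0687 0.0556
red [0.0301 0.0129 0.11  ] 23.2 r 0.0328
end [0.0319 0.0116 0.115 ] 20.0 r 0.0339
end [-0.0216 -0.0164  0.115 ] -142.8 r 0.0272
bar top l [0.0807 0.1108 0.1126 0.1136] flange/dark
[-0.71 -0.11  1.9   0.    1.36 -2.18] 12.025
```

```bash
python3 -m pendant '[{"dx":-6.3,"dy":36.3,"dz":1,"twist":-31},{"dx":-6.3,"dy":36.3,"dz":1,"twist":-31},{"dx":-6.3,"dy":36.3,"dz":1,"twist":-31},{"dx":-6.3,"dy":36.3,"dz":1,"twist":-31},{"dx":-6.3,"dy":36.3,"dz":1,"twist":-31},{"dx":-6.3,"dy":36.3,"dz":1,"twist":-31},{"dx":-6.3,"dy":36.3,"dz":1,"twist":-31},{"dx":-6.3,"dy":36.3,"dz":6,"twist":-31},{"dx":-6.3,"dy":36.3,"dz":6,"twist":-31},{"dx":-6.3,"dy":36.3,"dz":6,"twist":-31}]' 45; python3 -c "
from tap import *
look()
to([.554,.0956,.115],115)"
```

```text
time: 13.28
eef_pos: [0.5501, 0.0986, 0.2303]
tcp_rot: [-0.214, 0.977, -0.0, -0.0]
contact_force: [-0.3, 0.3, 0.9]
opening: 0.447
finger_force: 0.0
side red 36 mean [0.0299 0.0089 0.1006] max [0.0339 0.0171 0.1141] ang 16.6
side bar 215 mean [ 0.0015 -0.0082  0.1023] max [0.027  0.013  0.1168] ang -80.0
side mark 27 mean [ 0.036  -0.0252  0.0499] max [ 0.0489 -0.0002  0.0666] ang -35.0
dx -0.10 dy -0.39 dz 11.70 twist -0.3 | heading 114.7 tcp [0.5511 0.0988 0.232 ] F [0.8 0.4 0.3] t 13.38 open 0.447 ff 0.0
```

```bash
python3 -m pendant '[{"dx":-0.1,"dy":-0.4,"dz":3,"twist":0},{"dx":-0.1,"dy":-0.4,"dz":6,"twist":0},{"dx":-0.1,"dy":-0.4,"dz":8,"twist":0},{"dx":-0.1,"dy":-0.4,"dz":10,"twist":0},{"dx":-0.1,"dy":-0.4,"dz":11.7,"twist":0},{"dx":-0.1,"dy":-0.4,"dz":11.7,"twist":0}]'; python3 -m pendant '[{"dx":0,"dy":0,"dz":0,"twist":0},{"dx":0,"dy":0,"dz":0,"twist":0},{"dx":0,"dy":0,"dz":0,"twist":0},{"dx":0,"dy":0,"dz":0,"twist":0}]' 0 40; python3 -c "
from h import *
to([.554,.0956,.115],115)
c=ctrl.read_camera('side');cv2.imwrite('pics/t2.png',cv2.resize(c['img'][130:235,230:345,::-1],None,fx=5,fy=5,interpolation=cv2.INTER_CUBIC))"
```

```text
time: 14.12
eef_pos: [0.552, 0.0961, 0.1119]
tcp_rot: [-0.215, 0.977, 0.0, -0.001]
contact_force: [0.1, 0.1, 0.0]
opening: 0.447
finger_force: 0.0
time: 14.62
eef_pos: [0.5536, 0.0959, 0.1139]
tcp_rot: [-0.215, 0.977, -0.001, 0.001]
contact_force: [1.6, -1.6, 0.7]
opening: 0.185
finger_force: 37.7
dx -0.03 dy -0.05 dz -0.11 twist -0.2 | heading 114.8 tcp [0.5536 0.0959 0.1139] F [ 1.6 -1.6  0.7] t 14.62 open 0.185 ff 37.7
```

View pics/t2.png

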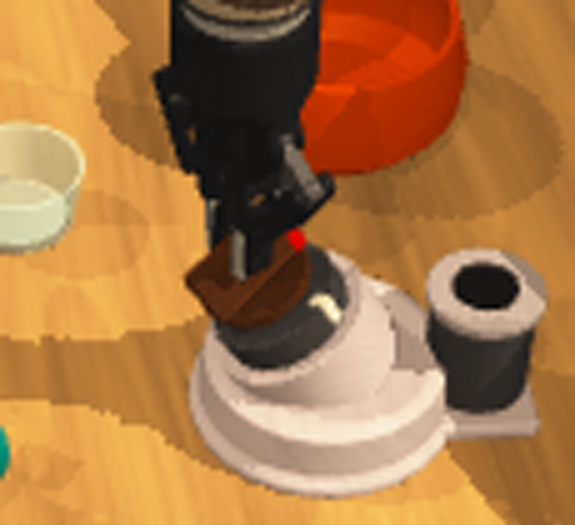

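The bar is gripped and centred: the fingers straddle it at (245,255), and side forces are about 1.6 N. Now I'll turn and press.

```bash
python3 -m pendant '[{"dx":-0.09,"dy":-0.05,"dz":0.45,"twist":8},{"dx":-0.17,"dy":-0.1,"dz":0.65,"twist":16},{"dx":-0.26,"dy":-0.16,"dz":0.9,"twist":24},{"dx":-0.34,"dy":-0.21,"dz":1.1,"twist":32},{"dx":-0.34,"dy":-0.21,"dz":1.1,"twist":32}]';  python3 -c "
from h import *
to([.554,.0956,.115],115);print(ctrl.get_state()['wrist_torque'])"
```

```text
time: 15.3
eef_pos: [0.5573, 0.0957, 0.1075]
tcp_rot: [0.063, 0.998, -0.0, -0.0]
contact_force: [-12.3, -3.6, 23.7]
opening: 0.154
finger_force: 39.3
dx 0.33 dy -0.05 dz -0.75 twist -32.2 | heading 82.8 tcp [0.5573 0.0957 0.1075] F [-12.3  -3.6  23.7] t 15.3 open 0.154 ff 39.3
[-0.41350164  1.64370968  0.02845875]
```

```bash
python3 -m pendant '[{"dx":0,"dy":0,"dz":0.1,"twist":8},{"dx":-0.1,"dy":0,"dz":0.2,"twist":16},{"dx":-0.1,"dy":0,"dz":0.3,"twist":24},{"dx":-0.1,"dy":0,"dz":0.4,"twist":32},{"dx":-0.1,"dy":0,"dz":0.4,"twist":40},{"dx":-0.1,"dy":0,"dz":0.4,"twist":44},{"dx":-0.1,"dy":0,"dz":0.4,"twist":44}]';  python3 -c "
from h import *
to([.554,.0956,.115],39);print(ctrl.get_state()['wrist_torque'])"
```

```text
time: 16.18
eef_pos: [0.5596, 0.0956, 0.106]
tcp_rot: [0.43, 0.903, 0.001, 0.001]
contact_force: [-15.6, -6.5, 31.8]
opening: 0.16
finger_force: 162.4
dx 0.35 dy -0.43 dz -0.90 twist 0.1 | heading 39.1 tcp [0.5596 0.0956 0.106 ] F [-15.6  -6.5  31.8] t 16.18 open 0.16 ff 162.4
[0.88224955 1.54959515 1.27149127]
```

```bash
python3 -m pendant '[{"dx":0,"dy":0,"dz":-0.3,"twist":0},{"dx":0,"dy":0,"dz":-0.6,"twist":0},{"dx":0,"dy":0,"dz":-0.6,"twist":0}]'; python3 -m pendant '[{"dx":0,"dy":0,"dz":0,"twist":0},{"dx":0,"dy":0,"dz":0,"twist":0},{"dx":0,"dy":0,"dz":-1,"twist":0},{"dx":0,"dy":0,"dz":-4,"twist":0},{"dx":0,"dy":0,"dz":-8,"twist":0},{"dx":0,"dy":0,"dz":-12,"twist":0},{"dx":0,"dy":0,"dz":-17,"twist":0},{"dx":0,"dy":0,"dz":-17,"twist":0}]' 50
python3 - <<'E'
from tap import *
look('t3')
a=cv2.resize(cv2.imread('pics/t3_side.png'),(525,425));b=cv2.resize(cv2.imread('pics/t3_top.png'),(270,405))
o=np.zeros((425,800,3),np.uint8);o[:,:525]=a;o[:405,528:798]=b;cv2.imwrite('pics/t3.png',o);to([.55,.1,.3])
E
```

```text
time: 16.55
eef_pos: [0.5594, 0.0954, 0.1064]
tcp_rot: [0.43, 0.903, 0.001, 0.002]
contact_force: [-2.7, -6.1, 8.0]
opening: 0.153
finger_force: 156.4
time: 17.55
eef_pos: [0.5601, 0.096, 0.2806]
tcp_rot: [0.432, 0.902, 0.003, 0.005]
contact_force: [0.9, 0.2, -0.4]
opening: 0.501
finger_force: 0.0
side red 55 mean [ 0.0278 -0.0211  0.0921] max [ 0.0328 -0.0131  0.1084] ang -37.2
side bar 115 mean [-0.0018 -0.0034  0.1002] max [0.0213 0.0213 0.1095] ang -118.1
side mark 17 mean [ 0.0385 -0.0223  0.0495] max [ 0.0489 -0.0055  0.066 ] ang -30.0
dx 0.80 dy -0.33 dz -2.53 twist 0.0 | heading 38.8 tcp [0.5576 0.0958 0.2748] F [-0.2  1.1 -1.2] t 17.65 open 0.503 ff 0.0
```

View pics/t3.png

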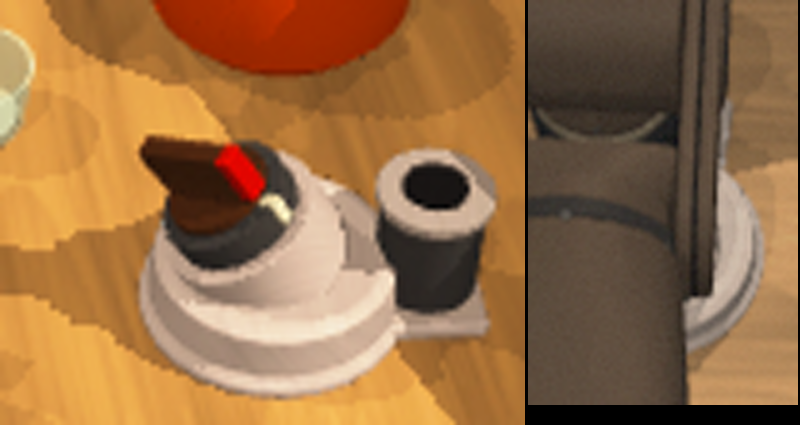

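The side view shows the red end (240,173) nearly at the mark (275,207). I'll clear the top view to measure angle and depth properly.

```bash
python3 -m pendant '[{"dx":-16,"dy":-20,"dz":0,"twist":0},{"dx":-16,"dy":-20,"dz":0,"twist":0},{"dx":-16,"dy":-20,"dz":0,"twist":0},{"dx":-16,"dy":-20,"dz":0,"twist":0},{"dx":-16,"dy":-20,"dz":0,"twist":0},{"dx":-16,"dy":-20,"dz":0,"twist":0}]' 0
python3 - <<'E'
from tap import *
look('t4')
c=ctrl.read_camera('top');im=c['img'].astype(int)
def hits(m,l):
    v,u=np.nonzero(m);p=cv2.undistortPoints(np.stack([u,v],-1).reshape(-1,1,2).astype(float),np.array(c['camera_matrix']),np.array(c['distortion']))[:,0]
    r=np.c_[p[:,0],-p[:,1],-np.ones(len(p))]@rot(c['rotation']).T;o=np.array(c['xyz']);t=(l-(o-O)@d)/(r@d);X=o+t[:,None]*r-O;return np.c_[X@bx,X@by]
z=np.zeros(im.shape[:2],bool);z[90:195,195:265]=1
red=z&(im[...,0]>140)&(im[...,1]<70)&(im[...,2]<70);q=hits(red,.108);print('red',len(q),q.mean(0).round(4),q.max(0).round(4))
mk=z&(im.min(2)>150);h=hits(mk,.065);k=np.hypot(h[:,0]-.004,h[:,1]+.003);h=h[(k<.041)];print('mark',len(h),h.mean(0).round(4) if len(h) else '')
P=cloud(c);Q=(P-O);l=Q@d;rr=np.hypot(Q@bx-.004,Q@by+.003)
dk=z&(im.max(2)<115)&(rr<.03)&(c['depth']>0);print('l pct dark',np.percentile(l[dk],[10,30,50,70,90,97]).round(4))
cv2.imwrite('pics/t4.png',cv2.resize(c['img'][100:190,195:265,::-1],None,fx=6,fy=6,interpolation=cv2.INTER_CUBIC));to([.56,.095,.2],38.8)
E
```

```text
time: 18.4
eef_pos: [0.5013, -0.1541, 0.2724]
tcp_rot: [0.433, 0.902, 0.0, -0.002]
contact_force: [-0.5, -0.1, 0.2]
opening: 0.001
finger_force: 0.0
side mark 28 mean [ 0.037  -0.0204  0.0479] max [0.0496 0.015  0.066 ] ang -28.9
top red 25 mean [ 0.0282 -0.0195  0.0997] max [ 0.0347 -0.0128  0.1095] ang -34.7
top bar 135 mean [0.0034 0.0019 0.1033] max [0.0339 0.0208 0.1104] ang 28.5
red 27 [ 0.0307 -0.0204] [ 0.0384 -0.0131]
mark 0 
l pct dark [0.0676 0.0701 0.0721 0.0908 0.1053 0.1076]
dx 15.64 dy 20.07 dz 7.35 twist 0.1 | heading 38.9 tcp [ 0.5021 -0.1528  0.2733] F [-0.  -0.9 -0. ] t 18.55 open 0.001 ff 0.0
```

View pics/t4.png

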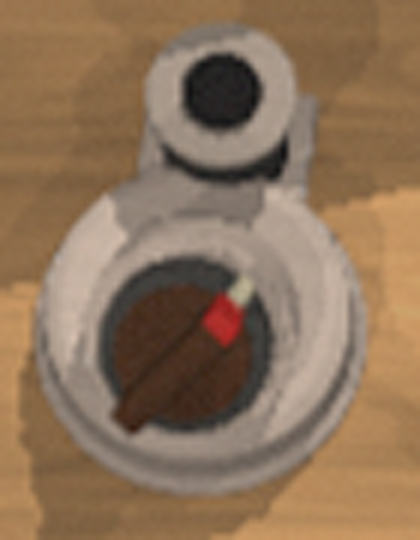

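Run:
```python
from tap import *
c=ctrl.read_camera('top')
def hit(px,l):
    u,v=195+px[0]/6-.4,100+px[1]/6-.4
    p=cv2.undistortPoints(np.array([[[u,v]]],float),np.array(c['camera_matrix']),np.array(c['distortion']))[0,0]
    r=rot(c['rotation'])@np.array([p[0],-p[1],-1]);o=np.array(c['xyz']);t=(l-(o-O)@d)/(r@d);X=o+t*r-O;return np.array([X@bx,X@by])
for L in(.107,.109):
    a,b=hit((225,318),L),hit((128,415),L);e=a-b;m=hit((242,292),.065);ctr=(hit((190,345),.0725))
    print(a,b,'bar ang',np.degrees(np.arctan2(*e[::-1])),'mid',(a+b)/2,'mark',m,'flange c',ctr)
    for o in((a+b)/2,ctr,np.array([.004,-.003]),np.zeros(2)):
        q=m-o;print('  mark ang',np.degrees(np.arctan2(q[1],q[0])),'r',np.hypot(*q))
```

```text
[ 0.03123382 -0.02063829] [-0.01583232  0.01549466] bar ang -37.513654587050816 mid [ 0.00770075 -0.00257181] mark [ 0.03294715 -0.02374405] flange c [ 0.0086462  -0.00453715]
  mark ang -39.984007335126314 r 0.03294911332040519
  mark ang -38.32202187412064 r 0.03097484521403777
  mark ang -35.626069346222465 r 0.035612538307423725
  mark ang -35.779194929558834 r 0.040611505196688595
[ 0.03174071 -0.02077803] [-0.01523985  0.01528922] bar ang -37.513654587050894 mid [ 0.00825043 -0.0027444 ] mark [ 0.03294715 -0.02374405] flange c [ 0.0086462  -0.00453715]
  mark ang -40.374553050158525 r 0.03241778874821325
  mark ang -38.32202187412064 r 0.03097484521403777
  mark ang -35.626069346222465 r 0.035612538307423725
  mark ang -35.779194929558834 r 0.040611505196688595
```

The bar is within about 3° of the mark. The flange top dropped from about 81 to about 72 mm along the axis, which matches fully home. The last push was about 35 N along the axis, above the 28 N needed. I'll check the cap and hand in.

Run:
```python
from cap import *
out=[]
for n in('side','top'):
    c=ctrl.read_camera(n);P=cloud(c);im=c['img'].astype(int)
    m=(im[...,0]-im[...,2]>50)&(im[...,0]>1.6*im[...,1])&(c['depth']>0)&(np.hypot(P[...,0]-.4535,P[...,1]+.253)<.055)&(P[...,2]>.03)&(P[...,2]<.11)
    out.append(P[m])
fit(np.vstack(out));print(ctrl.sign_off())
```

```text
1044 axis [-0.001  0.006  1.   ] tilt 0.4 rim [ 0.4539 -0.2532  0.0157] low [ 0.4495 -0.2074  0.0154] knob [ 0.4539 -0.2525  0.1277] rms 0.0014
the job is handed in; nothing more can be done
None
```

I handed the job in at about 19 s; sign-off gave no verdict. By my camera measurements, the cap stands upright on the trivet (0.4° tilt, about 8 mm off centre), and the tap is pressed home and stayed within about 3° of the mark after release.

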